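Slide the sample bottle under the rack's retaining plate

ROBOT

A 6-joint arm with a two-finger parallel gripper is mounted at the origin on the work surface. World frame = base frame: x ahead of the robot, y to its left, z up, the work surface at z = 0. Lengths are in mm, angles in rad, forces in N, time in s.
With the tool pointing down it reaches from about 325 to 875 mm from the base axis. Payload 4.4 kg.
Tool frame: the origin (TCP) lies on the centre line of the jaws, within the pads' length; the fingertips stand ahead of it and the grasp point (between the pads) lies 6 mm ahead of it (ctrl.tcp_to_tips is the z of the fingertips in the tool frame, in mm); z points along the fingers, y is the line along which they close (so a half turn about z gives the same grasp; the last joint's range is limited). The gripper opens to 85 mm and grips with 20 to 120 N. Pads are 22 mm wide; open, the fingers measure 114 mm over their backs; the gripper's body (76 mm by 85 mm) begins 54 mm behind the grasp point. The pads swing forward as they close: fully open they stand 13 mm farther back than shut.
Start: joints at [1.145, 0.207, 1.542, -0, 1.393, -0.15], TCP at [156.592, 553.269, 226.382] pointing down, gripper open.
Joint ranges: [-2.73, 2.73], [-0.86, 2.22], [0.23, 2.46], [-1.11, 4.25], [0.08, 2.63], [-2.82, 2.82]. Speed limits (rad/s): [2.79, 2.79, 3.14, 3.14, 3.14, 3.14].

INTERFACE

Orientations are given as a 3x3 rotation matrix whose columns are the frame's x, y, z axes.
In Python, from plant import ctrl, sensors, optics gives the robot as it stands. Calls block until the motion is done:
- ctrl.move_ptp(position, orientation): joint-space move of the TCP to a pose.
- ctrl.move_l(position, rot=None, vel=150, threshold=None): straight line of the TCP; rot=None keeps the orientation; vel is the mean speed in mm/s. With threshold (N) it stops when the force on the tool has changed by that much, and returns True; else False.
- ctrl.set_joints(angles): joint-space move.
- ctrl.gripper_to(opening, force=None): finger opening in mm; force is the grip in N (None keeps the last); returns when the fingers have stopped.
- ctrl.hold(seconds).
- ctrl.solve_ik(position, orientation): joint angles nearest the present ones, or None.
- sensors.read_state(): the state.
- optics.grab_frame(name): name is "scene" or "top" or "wrist"; returns (picture, depth): 480x640x3 uint8, red, green, blue; 480x640 float32, mm along the optical axis (not along the pixel's ray), 0 where there is no reading.
- optics.camera_params(name): a dict with "mtx" (3x3 intrinsics, pixels), "k1" (the pictures are not rectified: a ray, as slopes to the right and down, at radius r is drawn at 1 + k1 r^2 times it, then the intrinsics apply), "R" (3x3) and "t" (3): a world point X has camera coordinates R X + t; the wrist camera has in their place "T_tool_cam" (4x4, takes a point from camera to tool coordinates, whose origin is the TCP and whose axes are the flange's). Camera axes: x right, y down, z forward; pixel columns grow to the right and rows downward; lengths in mm; the calibration is good to about 2 mm. A picture is of the moment at which its call begins: read the wrist's pose just before it. camera_params takes no time and is no camera call.
A pose or a line that the arm cannot do raises ctrl.MotionError and nothing moves.
- ctrl.finish_job(): hands the job in; it is judged then, once.
The state is a dict: "t": time; "q": joint angles; "qvel": joint speeds; "tau": joint torques, N m; "eef_pos": TCP position; "eef_rot": TCP orientation; "force": force on the tool from outside, world axes, zero at the start; "wrist_torque": the same for the moment, N m; "grip_width": finger opening in mm; "grasp_force": force on a finger pad.
Only numpy, scipy, OpenCV 4.12 (cv2) and the standard library are available. Lean on these libraries where they do the work, as an engineer would, in place of code of your own. Each camera call takes 0.05 s, during which the arm holds its last target. There are 200 camera calls.

TASK

Take the small narrow-necked sample bottle that stands loose on the bench and slide it, upright, into the free bay of the white bottle rack, so that its neck goes through the slot in the metal retaining plate and its body goes under the plate, fully home. Let go of it standing there, and leave the bottle already in the rack where it is.

Things in the scene. Friction and masses are not known exactly. Their poses are not given: they have to be found in the camera images.
- bottle_mid (a point): Bottle to move: amber glass, upright, 148 mm tall, 0.25 kg. From its underside: body 60 mm wide to 70 mm, shoulder to 82, bare neck 28 mm wide to 116, foil cap 42 mm wide to 148 (grasp here from above). Point: on its axis, 74 mm above the underside, 58 mm below mid-cap. Bystanders: a wider bottle without bare neck (140 mm tall), a squat jar; their axes stand 120 mm or more away.
- bay (a point): Free bay of the fixed rack, the right-hand one seen from the robot. Point on the rack floor, 10 mm above the bench, where the bottle's axis should end; the neck meets the slot's end 6 mm farther on. x points inward along the slot, y left to the occupied bay, z up. The slot, 48 mm wide, is centred on y = 0, its mouth at x = -50 mm; the floor goes on in front as an open apron to x = -150 mm.
- rack: The white rack, fixed, 226 mm wide. Origin on the bench between its two bays, axes as the bay's, which is at y = -55 mm. Its level metal retaining plate, 6 mm thick, has its underside 94 mm and top 100 mm above the rack floor and spans x = -50 to +55 mm; under it each bay is 104 mm wide between upright walls.
- racked_mid (a point): The bottle already in the rack's left bay, same shape as the one to move, about 110 mm to the left of the free bay. Point on its axis, 74 mm above its underside; its top, 158 mm above the bench, is the highest thing in the working area. Leave it alone.

How it is judged:
By the outcome, as a careful person would: the job done as asked, in the order asked, and still so for the second after the job is handed in, with the robot touching nothing.
It also fails if it takes over 48 s, if anything falls off the work surface, if the arm or the gripper's body presses on something with over 40 N, if the wrist force passes 120 N, or if a joint passes its speed limit or range.

## Working session

There is one attempt and no reset: what is moved stays moved. The work goes in short steps, each a Python script; the robot and the scene stay as the last script left them, time stands still between calls to the robot, and variables do not carry over. Pictures are saved under pics/ and viewed, at most 10 in all, crops included, and the job is handed in when it is done.

```bash
ls; mkdir -p pics; cat > h.py <<'E'
import numpy as np, cv2
from plant import ctrl, sensors, optics
def grab(name, fn=None):
    s=sensors.read_state(); p,d=optics.grab_frame(name); c=optics.camera_params(name)
    if fn: cv2.imwrite('pics/'+fn,p[:,:,::-1])
    K=np.array(c['mtx']); k=c['k1']
    if 'R' in c: R=np.array(c['R']).T; o=-R@np.array(c['t'])
    else:
        T=np.array(c['T_tool_cam']); E=np.array(s['eef_rot']); R=E@T[:3,:3]; o=E@T[:3,3]+np.array(s['eef_pos'])
    v,u=np.mgrid[0:480,0:640].astype(np.float64)
    pts=np.stack([u.ravel(),v.ravel()],-1)[:,None]
    n=cv2.undistortPoints(pts,K,np.array([k,0,0,0.]))[:,0]
    z=d.ravel()[:,None]
    X=(np.c_[n,np.ones(len(n))]*z)@R.T+o
    X[d.ravel()==0]=np.nan
    return p,d,X.reshape(480,640,3)
E
python3 - <<'E'
from h import *
for n in ['scene','top']:
    p,d,X=grab(n,n+'0.png'); np.save(n+'0.npy',X)
    c=optics.camera_params(n); R=np.array(c['R']); print(n,-R.T@np.array(c['t']),R[2])
print(sensors.read_state()['t'],ctrl.tcp_to_tips, optics.camera_params('wrist'))
E
```

```text
pics
scene [1218.92582251  -71.98355571  790.52841079] [-0.67281731  0.10679473 -0.73205994]
top [ 404.67315692   23.64050041 1050.42894489] [ 0.12941289  0.01895855 -0.99140954]
0.1 25.0 {'mtx': array([[359.16713191,   0.        , 315.9411985 ],
       [  0.        , 359.16713191, 240.2606533 ],
       [  0.        ,   0.        ,   1.        ]]), 'k1': -0.04184624976868083, 'T_tool_cam': array([[-8.59030841e-04, -9.50660236e-01, -3.10232780e-01,
         8.09829922e+01],
       [ 9.99999536e-01, -9.51907878e-04,  1.47987346e-04,
         6.96635978e-01],
       [-4.35998713e-04, -3.10232509e-01,  9.50660613e-01,
        -1.47637723e+02],
       [ 0.00000000e+00,  0.00000000e+00,  0.00000000e+00,
         1.00000000e+00]])}
```

View pics/scene0.png

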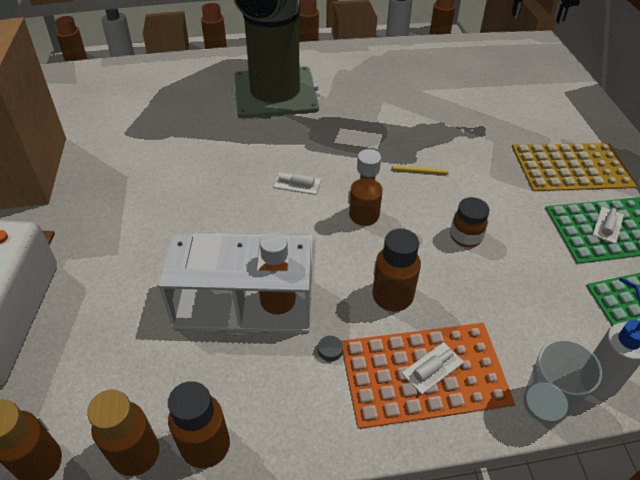

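View pics/top0.png

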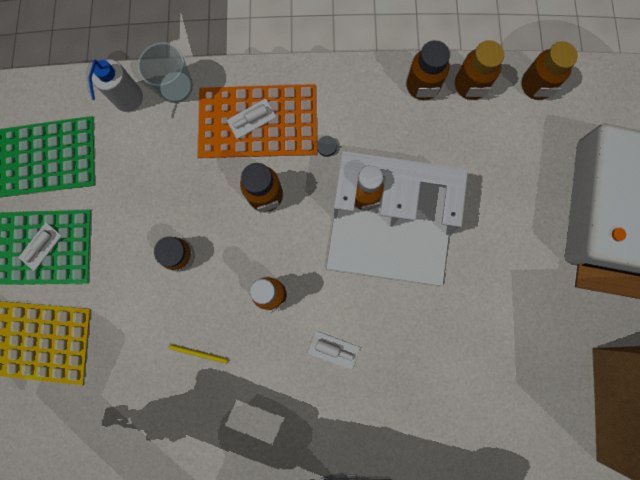

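The scene view shows the loose bottle (cap at 369,160), the rack (160–312, 235–330) with the racked bottle at (274,245). In the top view the loose bottle's cap is at (265,292), the racked bottle's at (370,180), the free slot at about (432,200), and the wide bottle and jar at (258,180) and (172,252).

```bash
python3 - <<'E'
import numpy as np,cv2
for n in ['top','scene']:
    X=np.load(n+'0.npy'); Z=X[...,2]
    def box(u0,u1,v0,v1):
        m=np.zeros((480,640),bool); m[v0:v1,u0:u1]=1; return m
    B=dict(top=dict(loose=box(240,300,270,320),racked=box(350,390,160,200),wide=box(235,290,155,215),rack=box(320,475,140,290)),
      scene=dict(loose=box(345,390,145,225),racked=box(255,295,230,265),wide=box(365,425,225,310),rack=box(150,320,225,340)))[n]
    for k in ['loose','racked','wide']:
        P=X[B[k]&(Z>100)]; zt=np.nanpercentile(P[:,2],95); T=P[P[:,2]>zt-6]
        (c,r)=cv2.minEnclosingCircle(T[:,:2].astype(np.float32))
        print(n,k,'ztop',zt,'med',np.median(T,0)[:2],'circ',c,r,len(T))
    m=B['rack']&(abs(Z-110)<5)
    P=X[m]; print('plate z',np.median(P[:,2]),len(P)); r=cv2.minAreaRect(P[:,:2].astype(np.float32)); print(r, cv2.boxPoints(r).tolist())
    m=B['rack']&(abs(Z-10)<4)
    P=X[m]; r=cv2.minAreaRect(P[:,:2].astype(np.float32)); print('floor',np.median(P[:,2]),r,cv2.boxPoints(r).tolist())
E
```

```text
top loose ztop 151.13288913304743 med [447.15932485 134.11816276] circ (447.59393310546875, 134.3014678955078) 20.62831687927246 467
top racked ztop 160.19203899782158 med [635.12649096 -50.72926945] circ (635.6837158203125, -51.46253204345703) 21.31412696838379 463
top wide ztop 143.00753947626484 med [643.10635187 145.18213426] circ (643.709228515625, 145.82308959960938) 27.191967010498047 733
plate z 110.6166986164477 5135
((626.166748046875, -108.4251937866211), (226.43577575683594, 107.39261627197266), 80.94352722167969) [[555.3184204101562, -211.77944946289062], [661.3722534179688, -228.68389892578125], [697.0150756835938, -5.0709381103515625], [590.9612426757812, 11.833511352539062]]
floor 10.450392954481003 ((602.9771728515625, -109.68511962890625), (301.4655456542969, 290.8703308105469), 87.4689712524414) [[451.0274658203125, -253.84835815429688], [741.614013671875, -266.6933288574219], [754.9268798828125, 34.478118896484375], [464.34033203125, 47.323089599609375]]
scene loose ztop 149.18412571760308 med [453.97978945 132.81015124] circ (449.0563659667969, 133.18699645996094
[... 171 characters left out ...]
op 142.33359592873268 med [649.69315493 143.70194016] circ (648.4663696289062, 143.87342834472656) 27.957157135009766 741
plate z 110.68846076393174 5854
((627.2847900390625, -109.46731567382812), (225.7949981689453, 109.84168243408203), 80.6203384399414) [[554.69873046875, -211.9046173095703], [663.07177734375, -229.80615234375], [699.870849609375, -7.0300140380859375], [591.497802734375, 10.87152099609375]]
floor 10.453560624058127 ((581.8991088867188, -97.30661010742188), (232.7801513671875, 214.3699188232422), 80.12911987304688) [[456.3482666015625, -193.5991668701172], [667.5447998046875, -230.3482666015625], [707.449951171875, -1.0140533447265625], [496.25341796875, 35.73504638671875]]
```

Estimates: bottle (448,134), rack yaw ≈ -9.2°, bay ≈ (615,-163). I'll take a close look at the bay and then at the bottle with the wrist camera.

```bash
cat >> h.py <<'E'
def axes(yaw):
    rx=np.array([np.cos(yaw),np.sin(yaw),0]); ry=np.array([-rx[1],rx[0],0]); return rx,ry
def down(yaw):
    rx,ry=axes(yaw); return np.c_[-rx,ry,[0,0,-1.]]
E
python3 - <<'E'
from h import *
yaw=np.deg2rad(-9.2); rx,ry=axes(yaw)
bay=np.array([615.4,-162.9,10])
for s in (1,-1):
    R=down(yaw)@np.diag([s,s,1])
    for p in [[*bay[:2],300],[*bay[:2],148],[448,134,138],[448,134,270]]: print(s,p,ctrl.solve_ik(p,R))
R=down(yaw)
ctrl.move_ptp([*bay[:2],280],R)
p,d,X=grab('wrist','wbay.png'); np.save('wbay.npy',X)
ctrl.move_ptp([448,134,265],R)
p,d,X=grab('wrist','wbot.png'); np.save('wbot.npy',X)
print(sensors.read_state()['t'])
cv2.imwrite('pics/w.png',np.hstack([cv2.resize(cv2.imread('pics/'+f),(400,300)) for f in('wbay.png','wbot.png')]))
E
```

```text
1 [np.float64(615.4), np.float64(-162.9), 300] [-3.94595984e-01  2.93761200e-01  1.28346123e+00 -4.44089210e-16
  1.56437022e+00 -1.80482202e+00]
1 [np.float64(615.4), np.float64(-162.9), 148] [-3.94595984e-01  4.03212048e-01  1.45598917e+00 -4.44089210e-16
  1.28239144e+00 -1.80482202e+00]
1 [448, 134, 138] [ 1.05235846e-01  7.40538244e-02  1.88809632e+00 -4.44089210e-16
  1.17944250e+00 -1.30499019e+00]
1 [448, 134, 270] [ 1.05235846e-01 -6.02107590e-02  1.73607295e+00 -4.44089210e-16
  1.46573046e+00 -1.30499019e+00]
-1 [np.float64(615.4), np.float64(-162.9), 300] [-3.94595984e-01  2.93761200e-01  1.28346123e+00 -4.44089210e-16
  1.56437022e+00  1.33677063e+00]
-1 [np.float64(615.4), np.float64(-162.9), 148] [-3.94595984e-01  4.03212048e-01  1.45598917e+00 -4.44089210e-16
  1.28239144e+00  1.33677063e+00]
-1 [448, 134, 138] [ 1.05235846e-01  7.40538244e-02  1.88809632e+00 -4.44089210e-16
  1.17944250e+00  1.83660246e+00]
-1 [448, 134, 270] [ 1.05235846e-01 -6.02107590e-02  1.73607295e+00 -4.44089210e-16
  1.46573046e+00  1.83660246e+00]
4.475
```

View pics/w.png

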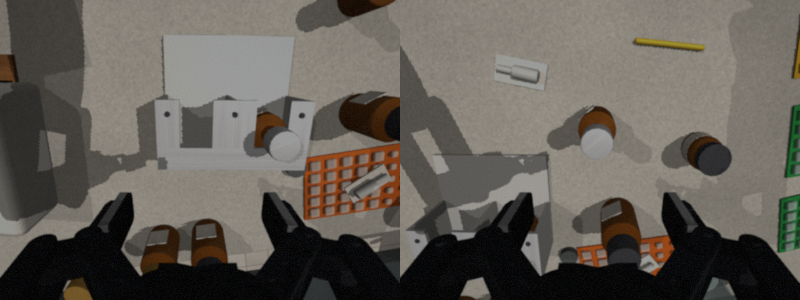

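The left half shows the rack from above, with the free slot at about (200,125) in the half-scale picture and the racked cap at (283,145). The right half shows the loose bottle's cap at about (197,140). Now I'll measure both.

```bash
python3 - <<'E'
import numpy as np,cv2
X=np.load('wbot.npy');Z=X[...,2]
m=np.zeros(Z.shape,bool); m[180:265,270:360]=1
P=X[m&(Z>143)&(Z<160)]; print('loose',cv2.minEnclosingCircle(P[:,:2].astype(np.float32)),np.median(P,0),len(P))
X=np.load('wbay.npy');Z=X[...,2]
m=np.zeros(Z.shape,bool); m[150:290,230:510]=1
P=X[m&(Z>152)&(Z<168)]; print('racked',cv2.minEnclosingCircle(P[:,:2].astype(np.float32)),np.median(P,0))
M=m&(abs(Z-110)<5); P=X[M]; r=cv2.minAreaRect(P[:,:2].astype(np.float32)); print('plate',np.median(P[:,2]),r)
for ang in [-9.6,-9.2,-8.8]:
    a=np.deg2rad(ang); rx=np.array([np.cos(a),np.sin(a)]); ry=np.array([-rx[1],rx[0]])
    u=P[:,:2]@rx; w=P[:,:2]@ry
    out=[]
    # slot walls per depth stripe along x
    lo,hi=np.percentile(u,[.5,99.5]); 
    for s in np.arange(lo+8,lo+55,8):
        q=np.sort(w[abs(u-s)<3]); q=q[(q<ry@[615,-163]+60)]; g=np.diff(q); i=g.argmax(); out.append(((q[i]+q[i+1])/2,g[i]))
    print(ang,'u',lo,hi,'w',np.percentile(w,[.3,99.7]),'slots',np.round(out,1).tolist(),'baypt',rx@[615.4,-162.9],ry@[615.4,-162.9])
    c=np.median([o[0] for o in out]); e=u[(abs(w-c)<10)]; print(' slot end', e.min())
E
```

```text
loose ((447.41253662109375, 133.44847106933594), 20.940288543701172) [446.00991538 133.52705342 147.94314251] 2150
racked ((635.9863891601562, -52.04752731323242), 20.950340270996094) [634.48986535 -53.05512181 158.0076022 ]
plate 110.11035239043292 ((626.44921875, -108.89482879638672), (226.72471618652344, 105.93049621582031), 80.36548614501953)
-9.6 u 583.1325192208366 687.9309585405636 w [-115.63943197  109.1005375 ] slots [[-58.5, 48.0], [-58.9, 48.1], [-58.8, 48.0], [-58.8, 48.2], [-58.7, 48.5], [-59.0, 48.2]] baypt 633.9485900532418 -57.98926770969594
 slot end 652.8787640997743
-9.2 u 582.965548862585 687.9938732588473 w [-120.02511002  104.64795431] slots [[-62.6, 48.0], [-63.1, 48.1], [-63.1, 48.0], [-63.0, 48.2], [-63.0, 48.5], [-63.4, 48.2]] baypt 633.5283030009167 -62.41361467483456
 slot end 652.4278959236452
-8.8 u 582.7440087411535 688.302626306948 w [-124.46956128  100.26413724] slots [[-66.7, 48.1], [-67.3, 48.0], [-67.3, 48.0], [-67.3, 48.2], [-67.4, 48.5], [-67.8, 48.1]] baypt 633.0771386728784 -66.83491968844643
 slot end 651.9452293323073
```

```bash
cat >> h.py <<'E'
yaw=np.deg2rad(-9.6); rx,ry=axes(yaw); R=down(yaw)
def rp(x,y,z): return rx*(633.0+x)+ry*(-58.8+y)+[0,0,z]   # bay frame x,y + world z
def st(l):
    s=sensors.read_state(); print(l,round(s['t'],2),np.round(s['eef_pos'],1),np.round(s['force'],1),round(s['grip_width'],1),round(s['grasp_force'],1))
E
python3 - <<'E'
from h import *
ctrl.move_ptp([447.2,133.6,200],R)
print(ctrl.move_l([447.2,133.6,139],vel=100,threshold=10)); st('down')
ctrl.gripper_to(30,force=50); st('grip')
ctrl.move_l([447.2,133.6,200],vel=120); st('lift')
ctrl.move_l(rp(-108,0,200),vel=200)
ctrl.move_l(rp(-108,0,153),vel=100); st('pre')
p,d,X=grab('wrist','pre.png'); grab('scene','pre_s.png')
a=cv2.imread('pics/pre.png'); b=cv2.imread('pics/pre_s.png')[140:380,120:440]
cv2.imwrite('pics/pre2.png',np.hstack([cv2.resize(a,(400,300)),cv2.resize(b,(400,300))]))
E
```

```text
False
down 5.6 [448.1 133.7 140. ] [ 1.   0.3 -0.2] 85.1 0.0
grip 6.13 [448.1 133.5 140.1] [-1.2 -0.9  6.1] 37.7 49.4
lift 6.79 [446.4 133.5 199. ] [-0.6 -0.3 -2.8] 37.5 50.3
pre 8.98 [ 508.1 -145.4  153.2] [-0.   0.2 -1.9] 37.6 50.4
```

View pics/pre2.png

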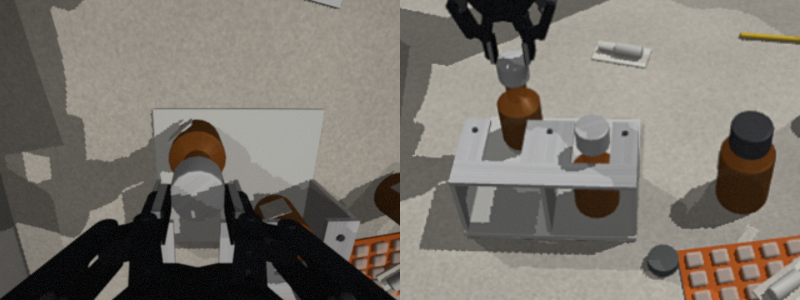

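The bottle hangs in the jaws at the apron with its cap at (197,180) in the left half, apparently upright and lined up with the slot. But the grip width is 37.6 mm rather than 42, so I'll check its tilt and offset from the depth before inserting.

```bash
python3 - <<'E'
from h import *
from scipy.optimize import least_squares
st('now')
for n in ['wrist','scene','top']:
    p,d,X=grab(n)
    Q=X.reshape(-1,3); c=rp(-108,0,0)
    D=Q-c; x=D@rx; y=D@ry; z=Q[:,2]
    for lo,hi,r in [(18,40,30),(40,68,30),(18,75,30),(98,118,14),(132,150,21)]:
        m=(np.hypot(x,y)<r+9)&(z>lo)&(z<hi)&(np.abs(y)<r+9)
        if m.sum()<30: continue
        f=least_squares(lambda q:np.hypot(x[m]-q[0],y[m]-q[1])-r,[0,0],loss='soft_l1')
        print(n,lo,hi,m.sum(),np.round(f.x,1),'rms',round(np.sqrt(np.mean(f.fun**2)),1))
    m=(np.hypot(x,y)<25)&(z>120); print('top z',np.nanpercentile(z[m],[50,90,98]))
E
```

```text
now 9.08 [ 508.4 -145.7  153.8] [-0.8  0.5 -2.4] 37.5 50.4
wrist 18 40 260 [ 0.7 -1.1] rms 0.9
wrist 40 68 737 [ 0.4 -1.6] rms 1.3
wrist 18 75 1166 [ 0.6 -1.3] rms 1.2
wrist 98 118 295 [0.8 0.2] rms 0.2
wrist 132 150 937 [1.  0.5] rms 0.2
top z [224.8778083  247.18251323 253.3502762 ]
scene 18 40 122 [1.5 1.1] rms 0.9
scene 40 68 228 [1.4 1.1] rms 1.0
scene 18 75 435 [1.5 1.2] rms 0.9
scene 98 118 146 [2.8 1.6] rms 1.0
scene 132 150 203 [2.2 1.5] rms 0.9
top z [180.92081267 267.77872596 438.28768168]
top 18 75 56 [0.4 0.1] rms 0.5
top z [512.92761043 514.80131742 515.82095228]
```

Upright and centred within about 1 mm, so I'll insert it.

```bash
python3 - <<'E'
from h import *
print(ctrl.move_l(rp(0.5,0,153),vel=50,threshold=12)); st('in')
E
```

```text
False
in 11.55 [ 614.6 -163.6  153. ] [-0.1 -0.6 -1.6] 37.6 50.4
```

```bash
python3 - <<'E'
from h import *
print(ctrl.move_l(rp(0.5,0,146),vel=15,threshold=5)); st('low')
p,d,X=grab('wrist','in.png'); grab('scene','in_s.png')
a=cv2.imread('pics/in.png'); b=cv2.imread('pics/in_s.png')[140:380,120:440]
cv2.imwrite('pics/in2.png',np.hstack([cv2.resize(a,(400,300)),cv2.resize(b,(400,300))]))
E
```

```text
True
low 11.88 [ 615.  -164.   150.2] [-0.7 -0.9  5.1] 37.3 52.0
```

View pics/in2.png

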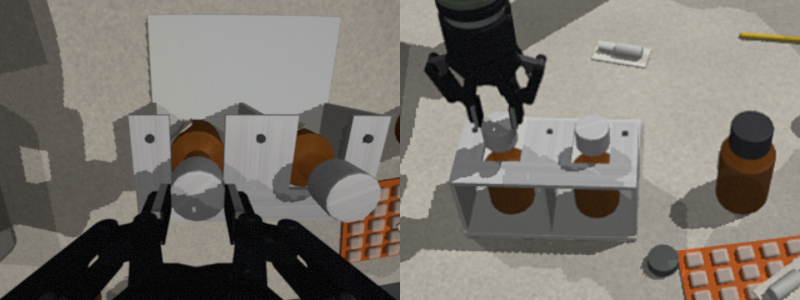

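The neck is in the slot (cap at 197,185 left half; 498,132 right half), the body is under the plate, and the bottle stands on the floor as expected from TCP z ≈ 150. I'll release, retreat and check.

```bash
python3 - <<'E'
from h import *
s=np.array(sensors.read_state()['eef_pos'])
ctrl.gripper_to(84); st('open')
ctrl.move_l(rp(0.5,0,215),vel=80)
ctrl.move_ptp(rp(-20,0,290),R); st('up')
p,d,X=grab('wrist','end.png')
Q=X.reshape(-1,3); D=Q-rp(0,0,0); x=D@rx;y=D@ry;z=Q[:,2]
for n,y0 in [('placed',0),('racked',110)]:
    m=(np.hypot(x,y-y0)<32)&(z>150)&(z<166); print(n,cv2.minEnclosingCircle(np.c_[x,y][m].astype(np.float32)),np.median(z[m]),m.sum(), 'zspread',np.percentile(z[m],[5,95]))
grab('scene','end_s.png'); b=cv2.imread('pics/end_s.png')[140:380,120:440]
cv2.imwrite('pics/end2.png',np.hstack([cv2.resize(cv2.imread('pics/end.png'),(400,300)),cv2.resize(b,(400,300))]))
E
```

```text
open 12.5 [ 613.6 -163.2  148. ] [-0.4 -0.9  0.3] 83.6 0.0
up 13.89 [ 595.1 -160.5  291.8] [ 0.3  0.2 -0.8] 84.1 0.0
placed ((0.2858401834964752, -0.644972026348114), 20.931055068969727) 157.90655107735398 1883 zspread [155.10934776 159.09000034]
racked ((2.6822335720062256, 113.17400360107422), 20.92656898498535) 157.95475520442153 1880 zspread [153.76993869 159.15909807]
```

View pics/end2.png

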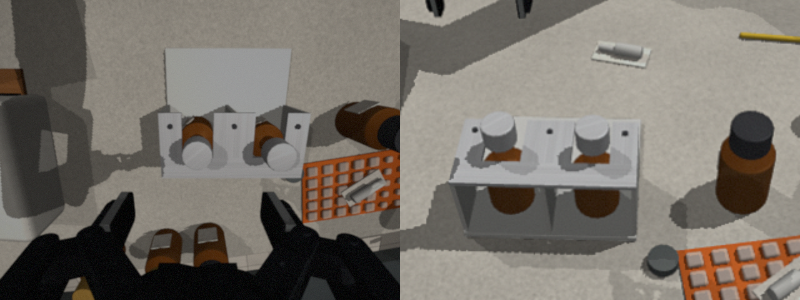

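Both bottles stand upright in the rack (caps at 498,132 and 592,135 in the right half). The placed one is within 1 mm of the bay point, the racked one hasn't moved, and the gripper is clear.

```bash
python3 -c "
from plant import ctrl
print(ctrl.finish_job())"
```

```text
the job is handed in; nothing more can be done
None
```

The sample bottle stands upright and released in the free bay, within 1 mm of the bay point with its neck in the slot; the racked bottle has not moved, and the job was handed in at about 14 s on the robot clock.

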